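# Lay out a hardness check on the bench mat

### The job

Lay out the hardness check on the black mat: put the green specimen centred on top of the chrome anvil, the red specimen centred on top of the dark steel block, stand the loupe upright midway between the anvil and the block, and set the blue tin straight behind the loupe (towards the mat's back edge, on its centre line), 9 cm from centre to centre. The anvil and the block stay where they stand, and so do the black specimen, the dropper bottle and the tweezers.

Things in the scene. Friction and masses are not known exactly. Their poses are not given: they have to be found in the camera images.
- mat: Black rubber bench mat fixed to the desk, 170 (x) x 250 (y) x 3 mm thick, with a yellow stripe along its front edge (nearest the robot). Origin under its centre on the desk. Its x axis points from the yellow front edge to its back edge (away from the robot, within 0.15 rad of straight ahead), y to its left; its centre line is y = 0. The anvil and the steel block stand on it 85 mm either side of the centre line, 40 mm in front of the mat's centre.
- anvil_centre (a point): Small bright chrome anvil, a round flat-topped cap 44 mm in diameter and 18 mm high, standing loose on the mat; the steel block stands on the other side and which of them is on the left changes. Position given at its centre, half-way up; z axis up. 
- block_centre (a point): Dark turned steel block, a heavy brown-grey upright cylinder 45 mm in diameter and 51 mm high with a flat top, standing loose on the mat, opposite the anvil. Position given at its centre, half-way up; z axis up. 
- green_mount_centre (a point): Green resin-mounted specimen, a round puck 30 mm in diameter and 17 mm high, loose on the desk. It, the red specimen, the loupe and the tin start in a row in changing order about 100 mm apart, left of the mat, in front of the cream polishing machine (solid, 0.19 m high, its front face 60 mm or more behind their centres, closest at the right end of the row). Position given at its centre, half-way up; z axis up. 
- red_mount_centre (a point): Red resin-mounted specimen, a round puck 30 mm in diameter and 18 mm high, loose on the desk. Position given at its centre, half-way up; z axis up. 
- loupe_centre (a point): Black eye loupe, a small round cup wider at the top, 38 mm in diameter at the top and 37 mm high, standing loose on the desk. Position given at its centre, half-way up; z axis up. 
- tin_centre (a point): Round blue lidded tin, 55 mm in diameter and 22 mm high, loose on the desk. Position given at its centre, half-way up; z axis up. 
- black_mount_centre (a point): Black resin-mounted specimen, 30 mm in diameter and 16 mm high; not part of the job, stays where it is. Position given at its centre, half-way up; z axis up. 
- dropper_centre (a point): Brown dropper bottle with a black cap, 33 mm in diameter and 82 mm high, standing behind the back left corner of the mat; stays where it is. Position given at its centre, half-way up; z axis up. 
- tweezers_centre (a point): Steel tweezers, 122 mm long (along their y axis) and 9 mm high, lying on the desk left of the mat; stay where they are. Position given at their centre.

How it is judged (in metres and radians):
At the end, for the whole second after the job is handed in: Flat and at rest: green on anvil within 9 mm of centre; red on block within 9; loupe upright within 15 (each way) of midway; tin behind loupe, 75-105 from it, within 15 of the mat centre line, over 20 behind mat centre. Moved less: anvil, block 12 mm; black specimen, bottle, tweezers 20 (horizontal distance between green_mount_centre and anvil_centre below 0.009 m and z of green_mount_centre in the frame of anvil_centre between 0.0145 and 0.0205 m and horizontal distance between red_mount_centre and block_centre below 0.009 m and z of red_mount_centre in the frame of block_centre between 0.0315 and 0.0375 m and x of loupe_centre in the frame of mat between -0.055 and -0.025 m and y of loupe_centre in the frame of mat between -0.015 and 0.015 m and z of loupe_centre in the frame of mat between 0.018 and 0.025 m and horizontal distance between tin_centre and loupe_centre between 0.075 and 0.105 m and y of tin_centre in the frame of mat between -0.015 and 0.015 m and x of tin_centre in the frame of mat above 0.02 m and z of tin_centre in the frame of mat between 0.011 and 0.017 m and angle between each of green_mount_centre, red_mount_centre, loupe_centre, tin_centre's own z axis and vertical below 0.12 rad and distance of each of anvil_centre, block_centre from where it was at the start of the episode below 0.012 m and distance of each of black_mount_centre, dropper_centre, tweezers_centre from where it was at the start of the episode below 0.02 m and linear speed of each of green_mount, red_mount, loupe, tin, anvil, block below 0.02 m/s); the robot touches nothing.
It also fails if it takes over 112 s, if anything falls off the work surface, if the arm or the gripper's body presses on something with over 40 N, if the wrist force passes 120 N, or if a joint passes its speed limit or range.

### The arm

A 7-joint arm with a two-finger parallel gripper is mounted at the origin on a cart in front of the work surface, level with it; the furniture and walls round the work are solid. World frame = base frame: x ahead of the robot, y to its left, z up, the work surface at z = 0. Lengths are in m, angles in degrees, forces in N, time in s.
With the tool pointing down it reaches from about 0.425 to 0.875 m from the base axis. Payload 9.9 kg.
Tool frame: the origin (TCP) lies at the very end of the fingers, on their centre line; the grasp point (between the pads) lies 19 mm behind it (grip_depth is the distance from the TCP to the grasp point, in m); z points along the fingers, y is the line along which they close (so a half turn about z gives the same grasp; the last joint's range is limited). The gripper opens to 85 mm and grips with 20 to 120 N. Pads are 22 mm wide; open, the fingers measure 114 mm over their backs; the gripper's body (76 mm by 85 mm) begins 54 mm behind the grasp point. The pads swing forward as they close: fully open they stand 13 mm farther back than shut.
Start: joints at [-75.791, 32.985, 1.427, 82.34, -0.859, 64.687, -3.237], TCP at [0.22, 0.638, 0.231] pointing down, gripper open.
Joint ranges: [-157.87, 157.87], [-19.46, 123.44], [-87.15, 90], [11.01, 140.99], [-62.26, 242.26], [9.8, 113.94], [-161.44, 161.44]. Speed limits (degrees/s): [127.2, 127.2, 172.46, 172.46, 180, 180, 180].

### API

Orientations are given as a 3x3 rotation matrix whose columns are the frame's x, y, z axes.
In Python, from cell import * gives the robot as it stands.
- The arm moves only by the tool play_rows, never from a script. Its argument "commands" is a list that holds one entry, the list of rows, each a list of 7 numbers: the shift along the tool's x, y, z scaled (see below), then the turn, a rotation vector about the tool's x, y, z scaled (see below), then the opening, from -1 (shut) to 1 (fully open). A call has 1 to 8 rows; each row is the pose to reach, as a shift and turn from the pose commanded when the call began, along the tool's axes at that moment; what a row does not reach only later rows make up. The controller multiplies each number of a shift by 250 mm and each number of a turn by 90 degrees. A row lasts 1/10 s, in which the tool goes at most 50 mm and 8.59 degrees, less where a joint would pass 70% of its speed; a pose out of reach is approached as far as the arm can. A call with a number of a shift or a turn outside -1 to 1 is refused whole. A call with a gripper value outside its range is refused whole. The fingers move at their own pace and stop on an object; the grip force is fixed at half the most. Time passes only in rows, so rows that repeat a pose let the fingers close. It gives the time, the measured TCP pose, the force, the opening and the grip force at its end, in the units of the state.
- get_obs(): the state, without advancing time (a new reading comes with each control period).
- get_image(name): name is "side" or "top"; returns the picture (480x640x3 uint8, red, green, blue); there is no depth.
- get_calibration(name): a dict with "fov_y" (degrees; the focal length in pixels is half the picture's height over the tangent of half this angle, whatever the lens; pixels are square), "cx", "cy" (the principal point, pixels), "R" (3x3) and "t" (3): a world point X has camera coordinates R X + t. Camera axes: x right, y down, z forward; pixel columns grow to the right and rows downward; lengths in m; the calibration is good to about 2 mm. A picture is of the moment at which its call begins. get_calibration takes no time and is no camera call.
- close_job(): hands the job in; it is judged then, once.
The state is a dict: "time_s": time; "q": joint angles; "qd": joint speeds; "tau": joint torques, N m; "tcp_pos": TCP position; "tool_rot": TCP orientation; "contact_force": force on the tool from outside, world axes, zero at the start; "wrist_torque": the same for the moment, N m; "opening": finger opening in m; "grip_force": force on a finger pad.
Only numpy, scipy, OpenCV 4.12 (cv2) and the standard library are available. Lean on these libraries where they do the work, as an engineer would, in place of code of your own. Each camera call takes 0.05 s, during which the arm holds its last target. There are 200 camera calls.

## Working session

There is one attempt and no reset: what is moved stays moved. The work goes in short steps, Python scripts to look and compute and a tool call to move; the robot and the scene stay as the last step left them, time stands still between calls to the robot, and variables do not carry over. Pictures are saved under pics/ and viewed, at most 14 in all, crops included, and the job is handed in when it is done.

Besides the shell and the picture viewer there is one more tool, called after "Request:" as a command line: name --argument value ..., lists and objects as JSON in quotes. play_rows: Moves the arm, as the interface text tells. Its arguments: {"type":"object","properties":{"commands":{"type":"array"}},"required":["commands"]}

```bash
mkdir -p pics; ls
python3 - <<'E'
from cell import *
import cv2
o=get_obs();print(o['time_s'],o['tcp_pos'],o['tool_rot'],o['opening'])
for n in('top','side'):
    c=get_calibration(n);print(n,c)
    cv2.imwrite(f'pics/{n}0.png',get_image(n)[:,:,::-1])
E
```

```text
pics
0.0 [0.21973096 0.63773992 0.23047026] [[-9.45470561e-01  3.25707260e-01 -4.46057637e-04]
 [ 3.25707552e-01  9.45469243e-01 -1.58172252e-03]
 [-9.34447327e-05 -1.64075642e-03 -9.99998650e-01]] 0.08549015149562389
top {'fov_y': 55.708220689567774, 'cx': 314.4885030964765, 'cy': 240.91081746171935, 'R': array([[ 2.15106534e-02, -9.99757101e-01,  4.79903473e-03],
       [-9.78431133e-01, -2.20377408e-02, -2.05394392e-01],
       [ 2.05450261e-01, -2.77357417e-04, -9.78667519e-01]]), 't': array([0.04599745, 0.51251725, 1.07857712])}
side {'fov_y': 55.27300796964283, 'cx': 317.49307286372954, 'cy': 236.27411383744462, 'R': array([[ 0.99087084, -0.13285115, -0.02292473],
       [-0.10250902, -0.63201259, -0.76814842],
       [ 0.08756068,  0.76348586, -0.63986129]]), 't': array([-0.49815529,  0.10654898,  1.08062594])}
```

View pics/top0.png

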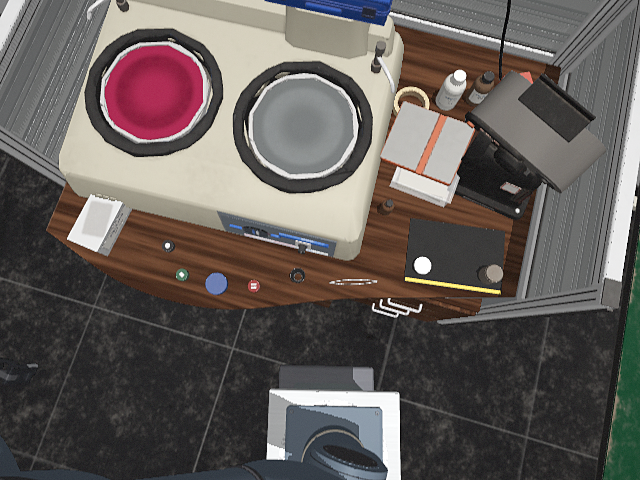

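View pics/side0.png

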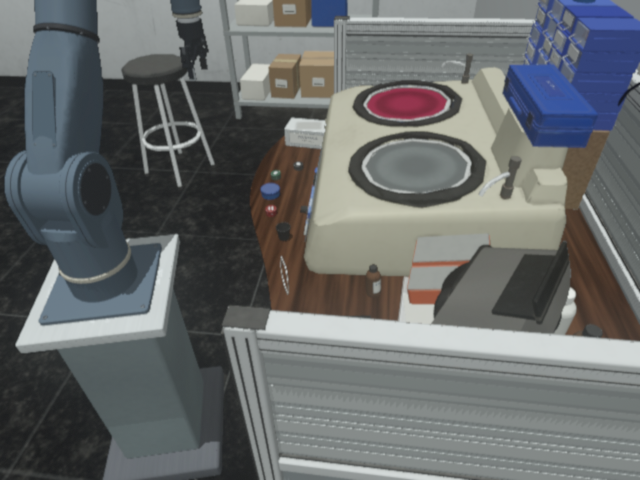

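The top view shows, left to right, green (181,275), tin (216,283), red (254,286) and loupe (297,275). The tweezers are at (353,282). The mat spans (405-507, 218-293), with the anvil at (423,266) on the left and the block at (491,273) on the right. The side view can't see the mat.

```bash
python3 - <<'E'
import cv2,numpy as np
im=cv2.imread('pics/top0.png')
a=cv2.resize(im[235:300,150:310],None,fx=5,fy=5,interpolation=cv2.INTER_CUBIC)
b=cv2.resize(im[195:305,375:515],None,fx=5,fy=5,interpolation=cv2.INTER_CUBIC)
cv2.imwrite('pics/cropA.png',a);cv2.imwrite('pics/cropB.png',b)
E
cat > h.py <<'E'
import numpy as np
from cell import *
def px2w(n,u,v,z):
    c=get_calibration(n);f=240/np.tan(np.radians(c['fov_y']/2))
    d=c['R'].T@np.array([(u-c['cx'])/f,(v-c['cy'])/f,1]);o=-c['R'].T@c['t']
    return (o+d*(z-o[2])/d[2])
def w2px(n,X):
    c=get_calibration(n);f=240/np.tan(np.radians(c['fov_y']/2))
    p=c['R']@np.array(X)+c['t'];return f*p[:2]/p[2]+[c['cx'],c['cy']]
E
```

```text
(no output)
```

View pics/cropA.png

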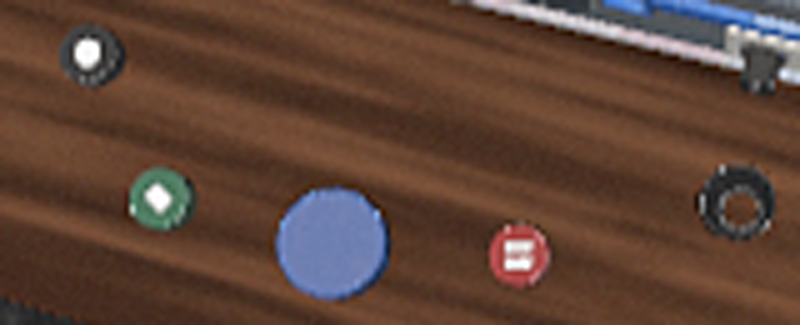

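View pics/cropB.png

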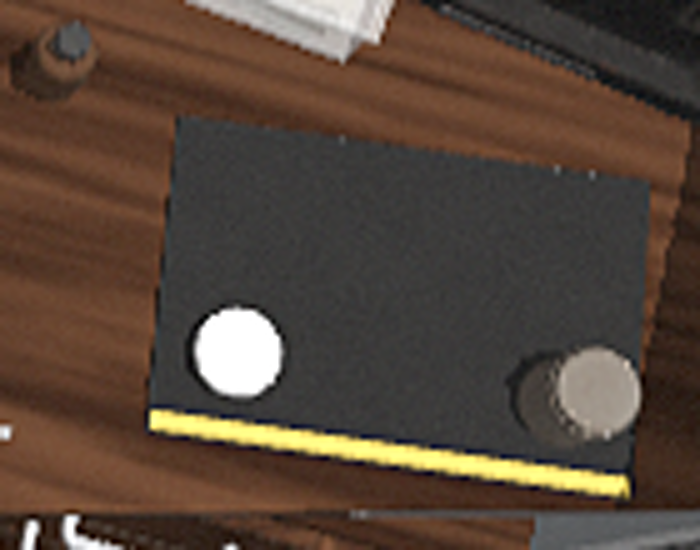

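Run:
```python
from h import *
A=lambda x,y:(150+(x+.5)/5-.5,235+(y+.5)/5-.5)
B=lambda x,y:(375+(x+.5)/5-.5,195+(y+.5)/5-.5)
np.set_printoptions(precision=4,suppress=True)
P={}
for k,p,z in [('green',A(159,199),.017),('tin',A(332,242),.022),('red',A(519,255),.018),('loupe',A(738,202),.037),('blk',A(90,53),.016),('BL',B(178,119),.003),('BR',B(650,183),.003),('FR',B(628,497),.003),('FL',B(150,430),.003),('anvil',B(238,352),.021),('block',B(597,391),.054)]:
    P[k]=px2w('top',*p,z);print(k,P[k],np.hypot(*P[k][:2]), 'side px',w2px('side',P[k]))
n=np.linalg.norm
print([n(P[a]-P[b]) for a,b in('BL BR','FL FR','BL FL','BR FR') for a,b in[(a,b)]] if 0 else [n(P[a]-P[b]) for a,b in(('BL','BR'),('FL','FR'),('BL','FL'),('BR','FR'))])
c=sum(P[k] for k in('BL','BR','FR','FL'))/4
x=(P['BL']+P['BR']-P['FL']-P['FR']);y=(P['BL']+P['FL']-P['BR']-P['FR'])
a1=np.arctan2(x[1],x[0]);a2=np.arctan2(-y[0],y[1]);print('mat',c,a1,a2)
d=(P['anvil']-P['block'])[:2];a3=np.arctan2(-d[0],d[1]);print('pair',n(d),a3,(P['anvil']+P['block'])/2)
ex=np.array([np.cos(a3),np.sin(a3)]);ey=np.array([-ex[1],ex[0]])
print('expected',c[:2]-.04*ex+.085*ey,c[:2]-.04*ex-.085*ey)
# joint TCP projection
o=get_obs();print(w2px('top',o['tcp_pos']),w2px('side',o['tcp_pos']))
```

```text
green [0.4248 0.3921 0.017 ] 0.5780754408397674 side px [275.2204 171.7899]
tin [0.4044 0.3021 0.022 ] 0.5047916134317607 side px [270.0001 187.1772]
red [0.4004 0.2085 0.018 ] 0.4514162388976645 side px [270.4905 207.212 ]
loupe [0.4271 0.0984 0.037 ] 0.4383263262236809 side px [282.6736 225.3579]
blk [0.4994 0.4338 0.016 ] 0.6615595922243327 side px [298.0584 162.9739]
BL [ 0.5882 -0.1935  0.003 ] 0.6191859361831934 side px [368.9447 313.8519]
BR [ 0.5591 -0.4405  0.003 ] 0.7117820955975992 side px [383.7042 424.6952]
FR [ 0.3944 -0.4186  0.003 ] 0.5751618361526148 side px [287.5762 425.9417]
FL [ 0.4233 -0.1756  0.003 ] 0.45827872907175926 side px [291.5972 316.5094]
anvil [ 0.4618 -0.2175  0.021 ] 0.5104434050420958 side px [311.5738 324.1507]
block [ 0.441  -0.3856  0.054 ] 0.5858645286798719 side px [311.0305 389.1584]
[np.float64(0.24862383668676166), np.float64(0.24472911379970255), np.float64(0.16583549027781685), np.float64(0.16615646679660362)]
mat [ 0.4912 -0.3071  0.003 ] -0.12009166476579072 -0.11767086634494187
pair 0.16944908820361393 -0.12280744079918456 [ 0.4514 -0.3016  0.0375]
expected [ 0.462  -0.2178] [ 0.4411 -0.3865]
[ 18.1755 360.3379] [199.518   78.2576]
```

Distances match the mat's dimensions to within about 2%, which is good enough to start. I'll turn the tool to line up with the world axes and move towards green.

Request:
play_rows --commands '[[[-0.93,-0.56,0.34,0,0,-0.211,1],[-0.93,-0.56,0.34,0,0,-0.211,1],[-0.93,-0.56,0.34,0,0,-0.211,1],[-0.93,-0.56,0.34,0,0,-0.211,1],[-0.93,-0.56,0.34,0,0,-0.211,1],[-0.93,-0.56,0.34,0,0,-0.211,1],[-0.93,-0.56,0.34,0,0,-0.211,1],[-0.93,-0.56,0.34,0,0,-0.211,1]]]'

```text
time_s: 0.9
tcp_pos: [0.3944, 0.4294, 0.1459]
tool_rot: [[-1.0, 0.002, -0.001], [0.002, 1.0, -0.001], [0.001, -0.001, -1.0]]
contact_force: [0.2, 0.2, 0.7]
opening: 0.0856
grip_force: 0.0
```

Request:
play_rows --commands '[[[-0.122,-0.15,0.3,0,0,0,1],[-0.122,-0.15,0.3,0,0,0,1],[-0.122,-0.15,0.3,0,0,0,1],[-0.122,-0.15,0.3,0,0,0,1]]]'

```text
time_s: 1.3
tcp_pos: [0.4236, 0.3937, 0.071]
tool_rot: [[-1.0, -0.001, -0.001], [-0.001, 1.0, 0.0], [0.001, 0.0, -1.0]]
contact_force: [-0.1, 0.5, 1.0]
opening: 0.0853
grip_force: 0.0
```

Run:
```python
from h import *
import cv2
o=get_obs();p=o['tcp_pos'];print(p)
im=[]
for n,(u,v) in(('top',(181,275)),('side',(275,172))):
    I=get_image(n)[:,:,::-1];im.append(cv2.resize(I[v-40:v+40,u-45:u+45],(440,391),interpolation=cv2.INTER_CUBIC))
cv2.imwrite('pics/g1.png',np.hstack(im)[:, :800])
print(w2px('top',p),w2px('side',p))
```

```text
[0.42360597 0.39372921 0.07099764]
[174.35401134 271.90127213] [273.30511849 156.06126032]
```

View pics/g1.png

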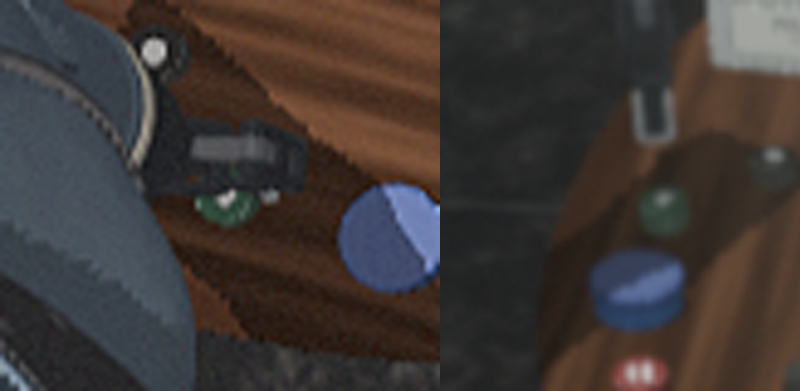

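Green is where predicted (side about (276,175)), and the fingers straddle it. I'll descend and grip.

Request:
play_rows --commands '[[[-0.006,-0.006,0.14,0,0,0,1],[-0.006,-0.006,0.24,0,0,0,1],[-0.006,-0.006,0.264,0,0,0,1],[-0.006,-0.006,0.264,0,0,0,-1],[-0.006,-0.006,0.264,0,0,0,-1],[-0.006,-0.006,0.264,0,0,0,-1],[-0.006,-0.006,0.264,0,0,0,-1],[-0.006,-0.006,0.264,0,0,0,-1]]]'

```text
time_s: 2.2
tcp_pos: [0.4266, 0.3918, 0.0068]
tool_rot: [[-1.0, 0.0, 0.001], [0.0, 1.0, 0.002], [-0.001, 0.002, -1.0]]
contact_force: [-1.6, -0.0, 9.0]
opening: 0.0277
grip_force: 58.4
```

Request:
play_rows --commands '[[[0,0,-0.15,0,0,0,-1],[0,0,-0.3,0,0,0,-1],[0,0,-0.4,0,0,0,-1],[0,0,-0.4,0,0,0,-1]]]'

```text
time_s: 2.6
tcp_pos: [0.4278, 0.3926, 0.1095]
tool_rot: [[-1.0, 0.001, 0.005], [0.001, 1.0, 0.005], [-0.005, 0.005, -1.0]]
contact_force: [0.4, 0.3, 0.4]
opening: 0.0271
grip_force: 59.1
```

```bash
cat >> h.py <<'E'
import cv2
def look(name,X,half=30,extra=None):
    im=[]
    for n in('top','side'):
        u,v=np.round(w2px(n,X)).astype(int);u=np.clip(u,half,639-half);v=np.clip(v,half,479-half)
        I=get_image(n)[:,:,::-1];im.append(cv2.resize(I[v-half:v+half,u-half:u+half],(400,400),interpolation=cv2.INTER_CUBIC));print(n,'origin',u-half,v-half,'scale',200/half)
    cv2.imwrite(name,np.hstack(im))
E
python3 - <<'E'
from h import *
o=get_obs();p=o['tcp_pos'];print(p,o['opening'],o['grip_force'],o['contact_force'])
look('pics/g2.png',p)
E
```

```text
[0.42776297 0.39263683 0.10951037] 0.027128713206537966 59.09990429878235 [0.40928691 0.26014121 0.41276598]
top origin 140 238 scale 6.666666666666667
side origin 244 115 scale 6.666666666666667
```

View pics/g2.png

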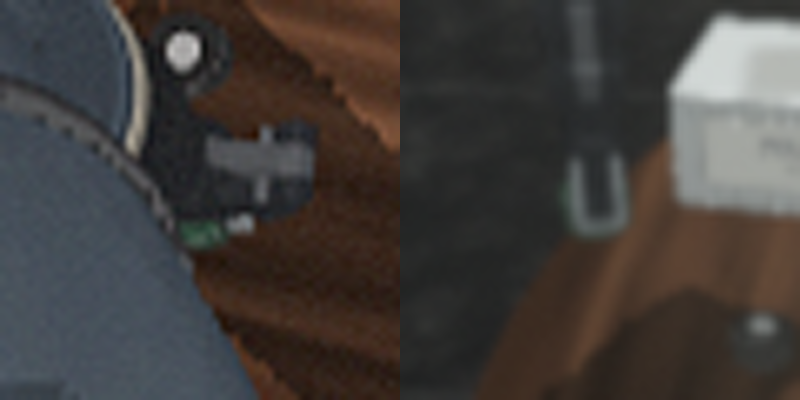

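Run:
```python
from h import *
p=get_obs()['tcp_pos']
zt=p[2]-.0068+.017; zb=zt-.017
for off in(0,-.004,-.008,-.012,-.016):
    X=p+[off,0,0]
    print(off,'top front edge bottom/top v',w2px('top',[X[0]-.015,X[1],zb])[1],w2px('top',[X[0]-.015,X[1],zt])[1],'side left u',w2px('side',[X[0]-.015,X[1],zt-.008])[0],'right',w2px('side',[X[0]+.015,X[1],zt-.008])[0])
for dx in(-.011,.011): print('pad',w2px('side',p+[dx,-.02,.005]),w2px('top',p+[dx,-.02,.02]))
```

```text
0 top front edge bottom/top v 275.4301220810226 274.465970654732 side left u 268.10941838512025 right 278.3087766747143
-0.004 top front edge bottom/top v 277.12588007703636 276.1878865626613 side left u 266.74649533415965 right 276.95115845726104
-0.008 top front edge bottom/top v 278.82425736369805 277.9125044108464 side left u 265.3828626235583 right 275.5928347199257
-0.012 top front edge bottom/top v 280.52526001438554 279.63983056389566 side left u 264.0185196989034 right 274.23380491260394
-0.016 top front edge bottom/top v 282.22889412126784 281.36987140642265 side left u 262.65346600520456 right 272.87406848461956
pad [269.74934207 147.98307242] [176.7086317  272.35376875]
pad [277.3243263  147.33432254] [177.51035175 262.86135235]
```

Green is held and centred between the pads (front edge and side edge match zero offset). I'll rise above the machine's height and carry it to the anvil.

Request:
play_rows --commands '[[[0,0,-0.2,0,0,0,-1],[-0.04,-0.1,-0.4,0,0,0,-1],[-0.09,-1,-0.5,0,0,0,-1],[-0.09,-1,-0.5,0,0,0,-1],[-0.09,-1,-0.5,0,0,0,-1],[-0.09,-1,-0.5,0,0,0,-1],[-0.09,-1,-0.5,0,0,0,-1],[-0.09,-1,-0.5,0,0,0,-1]]]'

```text
time_s: 3.5
tcp_pos: [0.4485, 0.136, 0.23]
tool_rot: [[-1.0, 0.007, -0.001], [0.007, 1.0, -0.002], [0.001, -0.002, -1.0]]
contact_force: [-0.1, 0.8, -0.5]
opening: 0.0273
grip_force: 59.3
```

Request:
play_rows --commands '[[[0,-1,0,0,0,0,-1],[0,-1,0,0,0,0,-1],[0,-1,0,0,0,0,-1],[0,-1,0,0,0,0,-1],[0,-1,0,0,0,0,-1],[0,-1,0,0,0,0,-1],[0,-1,0,0,0,0,-1],[0,-1,0,0,0,0,-1]]]'

```text
time_s: 4.3
tcp_pos: [0.4485, -0.1073, 0.2297]
tool_rot: [[-1.0, -0.002, -0.001], [-0.002, 1.0, 0.001], [0.001, 0.001, -1.0]]
contact_force: [-0.1, 0.3, -0.1]
opening: 0.0275
grip_force: 59.4
```

Request:
play_rows --commands '[[[-0.054,-0.436,0.2,0,0,0,-1],[-0.054,-0.436,0.4,0,0,0,-1],[-0.054,-0.436,0.6,0,0,0,-1],[-0.054,-0.436,0.68,0,0,0,-1],[-0.054,-0.436,0.7,0,0,0,-1],[-0.054,-0.436,0.7,0,0,0,-1],[-0.054,-0.436,0.7,0,0,0,-1]]]'

```text
time_s: 5.0
tcp_pos: [0.4624, -0.2163, 0.0555]
tool_rot: [[-1.0, -0.002, -0.0], [-0.002, 1.0, 0.001], [0.0, 0.001, -1.0]]
contact_force: [0.3, -0.3, 0.6]
opening: 0.0277
grip_force: 59.4
```

Run:
```python
from h import *
o=get_obs();p=o['tcp_pos'];print(p)
look('pics/g3.png',p)
for dz in (-.007,.01): print(w2px('top',p+[0,0,dz]))
```

```text
[ 0.46243872 -0.2163314   0.05547921]
top origin 395 233 scale 6.666666666666667
side origin 281 283 scale 6.666666666666667
[424.36137187 263.03526413]
[426.04225464 261.93780343]
```

View pics/g3.png

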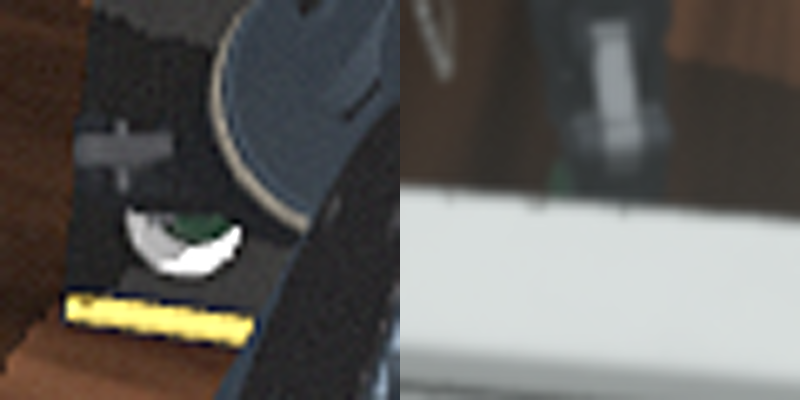

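The green puck sits over the anvil (px (425,263) against a predicted (424,263)). I'll lower slowly.

Request:
play_rows --commands '[[[0.002,-0.006,0.05,0,0,0,-1],[0.002,-0.006,0.08,0,0,0,-1],[0.002,-0.006,0.092,0,0,0,-1],[0.002,-0.006,0.1,0,0,0,-1],[0.002,-0.006,0.104,0,0,0,-1],[0.002,-0.006,0.104,0,0,0,-1]]]'

```text
time_s: 5.7
tcp_pos: [0.4614, -0.2195, 0.0292]
tool_rot: [[-1.0, 0.0, -0.0], [0.0, 1.0, -0.0], [0.0, -0.0, -1.0]]
contact_force: [-0.5, 0.4, -0.1]
opening: 0.0275
grip_force: 59.4
```

Request:
play_rows --commands '[[[0,0.005,0.004,0,0,0,-1],[0,0.005,0.008,0,0,0,-1],[0,0.005,0.008,0,0,0,-1]]]'

```text
time_s: 6.0
tcp_pos: [0.4615, -0.218, 0.0278]
tool_rot: [[-1.0, 0.0, 0.001], [0.0, 1.0, 0.0], [-0.001, 0.0, -1.0]]
contact_force: [-1.1, 1.7, 7.9]
opening: 0.0276
grip_force: 60.4
```

Request:
play_rows --commands '[[[0,0,0,0,0,0,0.1],[0,0,0,0,0,0,0.1],[0,0,0,0,0,0,0.1],[0,0,-0.1,0,0,0,0.1],[0,0,-0.25,0,0,0,0.1],[0,0,-0.45,0,0,0,0.5],[0,0,-0.65,0,0,0,1],[0,0,-0.8,0,0,0,1]]]'

```text
time_s: 6.8
tcp_pos: [0.4616, -0.2184, 0.2304]
tool_rot: [[-1.0, 0.001, 0.002], [0.001, 1.0, -0.001], [-0.002, -0.001, -1.0]]
contact_force: [0.7, -0.4, -0.5]
opening: 0.085
grip_force: 0.0
```

Request:
play_rows --commands '[[[0,1,0,0,0,0,1],[0,1,0,0,0,0,1],[0,1,0,0,0,0,1],[0,1,0,0,0,0,1],[0,1,0,0,0,0,1],[0,1,0,0,0,0,1]]]'

```text
time_s: 7.4
tcp_pos: [0.4612, 0.0392, 0.2273]
tool_rot: [[-1.0, -0.01, 0.0], [-0.01, 1.0, 0.003], [-0.0, 0.003, -1.0]]
contact_force: [0.5, -0.8, -0.3]
opening: 0.0854
grip_force: 0.0
```

Run:
```python
from h import *
o=get_obs();p=o['tcp_pos'];print(p,o['opening'])
I=get_image('top')[:,:,::-1]
cv2.imwrite('pics/g4.png',cv2.resize(I[200:300,270:400+115],(800,326),interpolation=cv2.INTER_CUBIC))
print(800/245)
print(w2px('top',[.4618,-.2175,.038]))
```

```text
[0.46117962 0.03915902 0.22731359] 0.08535231352986367
3.2653061224489797
[423.82375135 263.9584478 ]
```

View pics/g4.png

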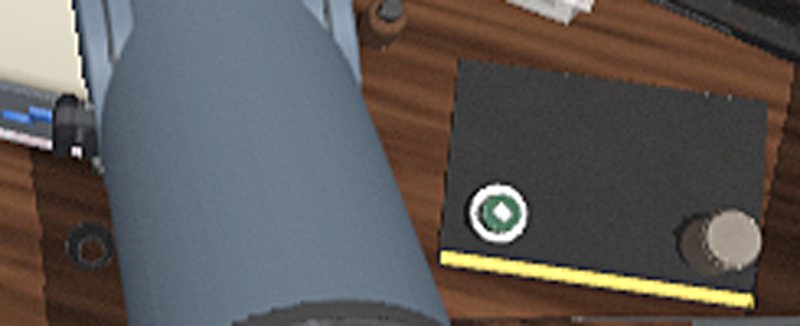

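Green is centred on the anvil at (423.7,265). Red is next.

Request:
play_rows --commands '[[[0.244,0.678,0,0,0,0,1],[0.244,0.678,0,0,0,0,1],[0.244,0.678,0,0,0,0,1],[0.244,0.678,0.2,0,0,0,1],[0.244,0.678,0.4,0,0,0,1],[0.244,0.678,0.6,0,0,0,1],[0.244,0.678,0.66,0,0,0,1],[0.244,0.678,0.66,0,0,0,1]]]'

```text
time_s: 8.25
tcp_pos: [0.3993, 0.1991, 0.0597]
tool_rot: [[-1.0, 0.002, -0.005], [0.002, 1.0, -0.004], [0.005, -0.004, -1.0]]
contact_force: [0.1, -0.2, 0.3]
opening: 0.0856
grip_force: 0.0
```

Request:
play_rows --commands '[[[-0.004,0.038,0.06,0,0,0,1],[-0.004,0.038,0.15,0,0,0,1],[-0.004,0.038,0.216,0,0,0,1],[-0.004,0.038,0.216,0,0,0,-1],[-0.004,0.038,0.216,0,0,0,-1],[-0.004,0.038,0.216,0,0,0,-1],[-0.004,0.038,0.216,0,0,0,-1],[-0.004,0.038,0.216,0,0,0,-1]]]'

```text
time_s: 9.05
tcp_pos: [0.4022, 0.2109, 0.0097]
tool_rot: [[-1.0, 0.001, 0.002], [0.001, 1.0, 0.001], [-0.002, 0.001, -1.0]]
contact_force: [-0.6, -1.1, 15.2]
opening: 0.0272
grip_force: 58.1
```

Request:
play_rows --commands '[[[0,0,-0.15,0,0,0,-1],[0,0,-0.35,0,0,0,-1],[0,-0.1,-0.55,0,0,0,-1],[-0.1,-0.3,-0.75,0,0,0,-1],[-0.1,-0.5,-0.85,0,0,0,-1],[-0.1,-0.7,-0.9,0,0,0,-1],[-0.1,-0.9,-0.9,0,0,0,-1],[-0.1,-1,-0.9,0,0,0,-1]]]'

```text
time_s: 9.85
tcp_pos: [0.4264, -0.0333, 0.2345]
tool_rot: [[-1.0, -0.0, 0.003], [-0.0, 1.0, 0.0], [-0.003, 0.0, -1.0]]
contact_force: [1.0, 0.3, 0.6]
opening: 0.0272
grip_force: 59.2
```

Request:
play_rows --commands '[[[-0.07,-1,0,0,0,0,-1],[-0.07,-1,0,0,0,0,-1],[-0.07,-1,0,0,0,0,-1],[-0.07,-1,0,0,0,0,-1],[-0.07,-1,0,0,0,0,-1],[-0.07,-1,0,0,0,0,-1],[-0.07,-1,0,0,0,0,-1],[-0.07,-1,0,0,0,0,-1]]]'

```text
time_s: 10.65
tcp_pos: [0.4437, -0.2802, 0.2329]
tool_rot: [[-1.0, -0.001, 0.0], [-0.001, 1.0, 0.001], [-0.0, 0.001, -1.0]]
contact_force: [0.3, 0.7, -0.2]
opening: 0.0273
grip_force: 59.3
```

Request:
play_rows --commands '[[[0.011,-0.2,0,0,0,0,-1],[0.011,-0.4,0.1,0,0,0,-1],[0.011,-0.423,0.25,0,0,0,-1],[0.011,-0.423,0.4,0,0,0,-1],[0.011,-0.423,0.5,0,0,0,-1],[0.011,-0.423,0.55,0,0,0,-1],[0.011,-0.423,0.55,0,0,0,-1],[0.011,-0.423,0.55,0,0,0,-1]]]'

```text
time_s: 11.45
tcp_pos: [0.4419, -0.3869, 0.0964]
tool_rot: [[-1.0, -0.001, 0.001], [-0.001, 1.0, -0.001], [-0.001, -0.001, -1.0]]
contact_force: [-0.0, 0.6, 0.7]
opening: 0.0269
grip_force: 59.3
```

Run:
```python
from h import *
o=get_obs();p=o['tcp_pos'];print(p)
look('pics/r3.png',p)
print(w2px('top',p), w2px('top',p+[-.015,0,-.005]))
```

```text
[ 0.44187906 -0.38692004  0.09636176]
top origin 472 240 scale 6.666666666666667
side origin 281 346 scale 6.666666666666667
[501.52827156 270.01648888] [501.06746647 276.58967586]
```

View pics/r3.png

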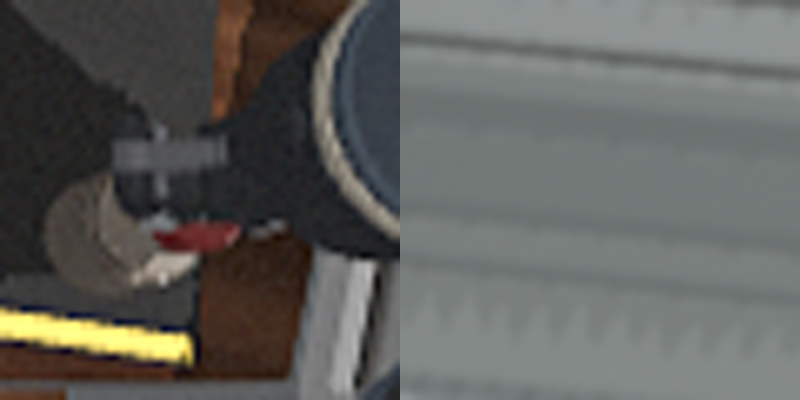

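The red puck is in hand at px (501.5,~271) and sits about 3 mm towards the robot in the grip. I'll compensate by 2 mm and lower.

Request:
play_rows --commands '[[[-0.006,0.004,0.06,0,0,0,-1],[-0.006,0.004,0.1,0,0,0,-1],[-0.006,0.004,0.114,0,0,0,-1],[-0.006,0.004,0.122,0,0,0,-1],[-0.006,0.004,0.126,0,0,0,-1],[-0.006,0.004,0.13,0,0,0,-1],[-0.006,0.004,0.13,0,0,0,-1]]]'

```text
time_s: 12.25
tcp_pos: [0.4425, -0.3864, 0.0639]
tool_rot: [[-1.0, 0.001, 0.001], [0.001, 1.0, -0.0], [-0.001, -0.0, -1.0]]
contact_force: [-1.2, 2.7, 9.5]
opening: 0.0272
grip_force: 60.5
```

Contact is at the expected height, so I'll release and retreat.

Request:
play_rows --commands '[[[0,0,0,0,0,0,0.1],[0,0,0,0,0,0,0.1],[0,0,0,0,0,0,0.1],[0,0,-0.1,0,0,0,0.1],[0,0,-0.25,0,0,0,0.1],[0,0,-0.45,0,0,0,0.5],[0,0,-0.65,0,0,0,1],[0,0,-0.68,0,0,0,1]]]'

```text
time_s: 13.05
tcp_pos: [0.4443, -0.3883, 0.2388]
tool_rot: [[-1.0, 0.001, 0.007], [0.001, 1.0, -0.006], [-0.008, -0.006, -1.0]]
contact_force: [-0.0, -0.6, -0.6]
opening: 0.0846
grip_force: 0.0
```

Request:
play_rows --commands '[[[0,1,0,0,0,0,1],[0,1,0,0,0,0,1],[0,1,0,0,0,0,1],[0,1,0,0,0,0,1],[0,1,0,0,0,0,1],[0,1,0,0,0,0,1]]]'

```text
time_s: 13.65
tcp_pos: [0.4427, -0.1293, 0.2324]
tool_rot: [[-1.0, -0.009, -0.0], [-0.009, 1.0, 0.003], [0.0, 0.003, -1.0]]
contact_force: [0.4, -1.6, -0.3]
opening: 0.0855
grip_force: 0.0
```

Request:
play_rows --commands '[[[0.064,0.94,0,0,0,0,1],[0.064,0.94,0,0,0,0,1],[0.064,0.94,0,0,0,0,1],[0.064,0.94,0,0,0,0,1],[0.064,0.94,0.1,0,0,0,1],[0.064,0.94,0.2,0,0,0,1],[0.064,0.94,0.3,0,0,0,1],[0.064,0.94,0.3,0,0,0,1]]]'

```text
time_s: 14.45
tcp_pos: [0.425, 0.0982, 0.1552]
tool_rot: [[-1.0, -0.0, -0.005], [-0.0, 1.0, -0.002], [0.005, -0.002, -1.0]]
contact_force: [-1.0, -0.3, 0.5]
opening: 0.0855
grip_force: 0.0
```

Run:
```python
from h import *
o=get_obs();p=o['tcp_pos'];print(p,o['opening'])
I=get_image('top')[:,:,::-1]; J=get_image('side')[:,:,::-1]
A=cv2.resize(I[245:295,405:515],(440,200),interpolation=cv2.INTER_CUBIC)
B=cv2.resize(I[225:305,250:360],(440,320),interpolation=cv2.INTER_CUBIC)
C=cv2.resize(J[195:260,240:285+35],(350,284),interpolation=cv2.INTER_CUBIC)
o=np.zeros((520,790,3),np.uint8);o[:200,:440]=A;o[200:,:440]=B;o[:284,440:]=C
cv2.imwrite('pics/l1.png',o)
print(w2px('top',[.441,-.386,.054]),w2px('top',[.441,-.386,.072]))
```

```text
[0.42504022 0.09819327 0.15524433] 0.08549372238909887
[494.14843344 272.82148104] [497.06439139 271.80499673]
```

View pics/l1.png

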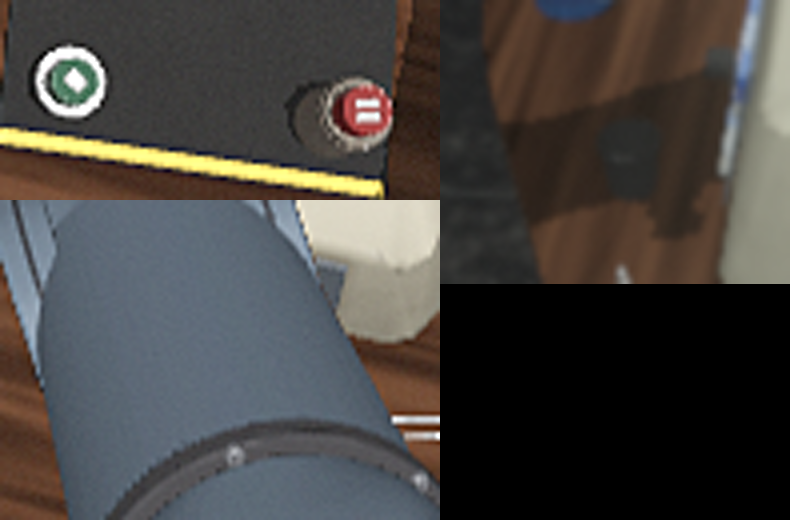

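Red is centred on the block at (496.5,272.5), and the loupe is at its predicted place. I'll descend on the loupe.

Request:
play_rows --commands '[[[-0.01,0.001,0.15,0,0,0,1],[-0.01,0.001,0.3,0,0,0,1],[-0.01,0.001,0.45,0,0,0,1],[-0.01,0.001,0.53,0,0,0,1],[-0.01,0.001,0.57,0,0,0,1],[-0.01,0.001,0.57,0,0,0,1]]]'

```text
time_s: 15.15
tcp_pos: [0.4296, 0.0988, 0.0151]
tool_rot: [[-1.0, 0.001, -0.0], [0.001, 1.0, -0.0], [0.0, -0.0, -1.0]]
contact_force: [0.3, 0.6, 0.4]
opening: 0.0855
grip_force: 0.0
```

Request:
play_rows --commands '[[[0,0,0,0,0,0,-1],[0,0,0,0,0,0,-1],[0,0,0,0,0,0,-1],[0,0,0,0,0,0,-1],[0,0,0,0,0,0,-1]]]'

```text
time_s: 15.65
tcp_pos: [0.4299, 0.099, 0.0162]
tool_rot: [[-1.0, 0.001, 0.002], [0.001, 1.0, 0.0], [-0.002, 0.0, -1.0]]
contact_force: [0.4, -1.2, 11.4]
opening: 0.035
grip_force: 58.4
```

Request:
play_rows --commands '[[[0,0,-0.15,0,0,0,-1],[0,0,-0.35,0,0,0,-1],[0,-0.1,-0.55,0,0,0,-1],[0,-0.3,-0.75,0,0,0,-1],[-0.04,-0.5,-0.8,0,0,0,-1],[-0.06,-0.7,-0.8,0,0,0,-1],[-0.06,-0.9,-0.8,0,0,0,-1],[-0.06,-1,-0.8,0,0,0,-1]]]'

```text
time_s: 16.45
tcp_pos: [0.444, -0.153, 0.2163]
tool_rot: [[-1.0, -0.0, 0.002], [-0.0, 1.0, -0.0], [-0.002, -0.0, -1.0]]
contact_force: [1.9, 0.4, -0.9]
opening: 0.0347
grip_force: 59.9
```

Request:
play_rows --commands '[[[-0.02,-0.56,0,0,0,0,-1],[-0.02,-0.56,0,0,0,0,-1],[-0.02,-0.56,0,0,0,0,-1],[-0.02,-0.56,0.15,0,0,0,-1],[-0.02,-0.56,0.3,0,0,0,-1],[-0.02,-0.56,0.4,0,0,0,-1],[-0.02,-0.56,0.4,0,0,0,-1],[-0.02,-0.56,0.4,0,0,0,-1]]]'

```text
time_s: 17.25
tcp_pos: [0.449, -0.291, 0.1158]
tool_rot: [[-1.0, 0.0, -0.0], [0.0, 1.0, 0.0], [0.0, 0.0, -1.0]]
contact_force: [1.0, 0.1, -0.3]
opening: 0.0346
grip_force: 59.9
```

Request:
play_rows --commands '[[[-0.01,-0.044,0.1,0,0,0,-1],[-0.01,-0.044,0.22,0,0,0,-1],[-0.01,-0.044,0.32,0,0,0,-1],[-0.01,-0.044,0.36,0,0,0,-1],[-0.01,-0.044,0.376,0,0,0,-1],[-0.01,-0.044,0.382,0,0,0,-1],[-0.01,-0.044,0.386,0,0,0,-1],[-0.01,-0.044,0.386,0,0,0,-1]]]'

```text
time_s: 18.05
tcp_pos: [0.452, -0.3023, 0.0196]
tool_rot: [[-1.0, 0.0, 0.001], [0.0, 1.0, -0.001], [-0.001, -0.001, -1.0]]
contact_force: [-0.1, 0.2, -0.1]
opening: 0.0346
grip_force: 60.0
```

Request:
play_rows --commands '[[[0,0,0.004,0,0,0,-1],[0,0,0.006,0,0,0,-1],[0,0,0.006,0,0,0,-1]]]'

```text
time_s: 18.35
tcp_pos: [0.4525, -0.3025, 0.0191]
tool_rot: [[-1.0, 0.0, 0.003], [0.0, 1.0, -0.001], [-0.003, -0.001, -1.0]]
contact_force: [-2.0, 1.9, 18.7]
opening: 0.0345
grip_force: 61.4
```

Request:
play_rows --commands '[[[0,0,-0.002,0,0,0,0.2],[0,0,-0.002,0,0,0,0.2],[0,0,-0.002,0,0,0,0.2],[0,0,-0.1,0,0,0,0.2],[0,0,-0.25,0,0,0,0.2],[0,0,-0.45,0,0,0,0.2],[0,0,-0.65,0,0,0,1],[0,0,-0.84,0,0,0,1]]]'

```text
time_s: 19.15
tcp_pos: [0.4511, -0.3019, 0.2293]
tool_rot: [[-1.0, 0.001, 0.0], [0.001, 1.0, -0.0], [-0.0, -0.0, -1.0]]
contact_force: [0.9, -0.8, -0.3]
opening: 0.0778
grip_force: 0.0
```

Request:
play_rows --commands '[[[0,1,0,0,0,0,1],[0,1,0,0,0,0,1],[0,1,0,0,0,0,1],[0,1,0,0,0,0,1],[0,1,0,0,0,0,1],[0,1,0,0,0,0,1]]]'

```text
time_s: 19.75
tcp_pos: [0.4515, -0.045, 0.2272]
tool_rot: [[-1.0, -0.01, -0.0], [-0.01, 1.0, 0.003], [0.0, 0.003, -1.0]]
contact_force: [0.7, -0.6, -0.4]
opening: 0.0856
grip_force: 0.0
```

Request:
play_rows --commands '[[[0.19,1,0,0,0,0,1],[0.19,1,0,0,0,0,1],[0.19,1,0,0,0,0,1],[0.19,1,0,0,0,0,1],[0.19,1,0,0,0,0,1],[0.19,1,0,0,0,0,1],[0.19,1,0,0,0,0,1]]]'

```text
time_s: 20.45
tcp_pos: [0.4038, 0.199, 0.2269]
tool_rot: [[-1.0, -0.003, -0.0], [-0.003, 1.0, -0.0], [0.0, -0.0, -1.0]]
contact_force: [0.3, -0.9, -0.1]
opening: 0.0854
grip_force: 0.0
```

Run:
```python
from h import *
o=get_obs();p=o['tcp_pos'];print(p,o['opening'])
I=get_image('top')[:,:,::-1]; J=get_image('side')[:,:,::-1]
A=cv2.resize(I[205:300,395:515],(600,475),interpolation=cv2.INTER_CUBIC)
C=cv2.resize(J[170:210,250:290],(200,200),interpolation=cv2.INTER_CUBIC)
o=np.zeros((475,800,3),np.uint8);o[:,:600]=A;o[:200,600:]=C
cv2.imwrite('pics/l2.png',o)
print(w2px('top',[.4515,-.302,.040]),w2px('side',[.4044,.3021,.022]))
```

```text
[0.40381603 0.19896409 0.22690084] 0.08542828517712348
[458.01489359 268.66531488] [269.99682875 187.17839951]
```

View pics/l2.png

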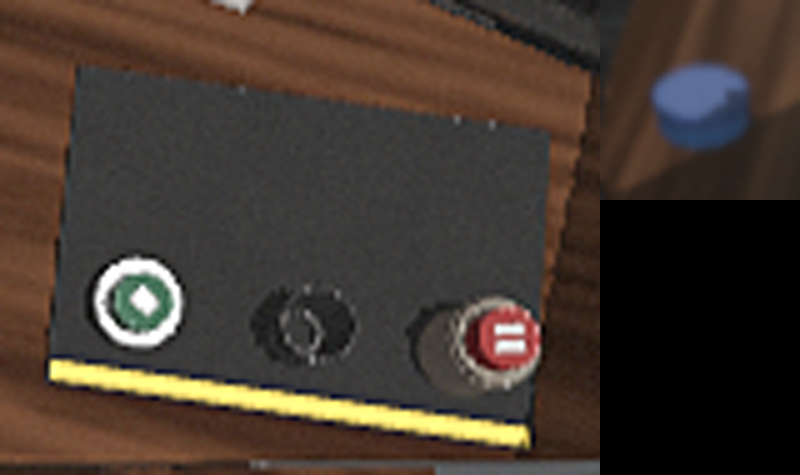

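The loupe stands at (458,269), as intended, and the tin is at its predicted spot. Next I'll grasp the tin.

Request:
play_rows --commands '[[[-0.002,0.412,0.1,0,0,0,1],[-0.002,0.412,0.2,0,0,0,1],[-0.002,0.412,0.35,0,0,0,1],[-0.002,0.412,0.5,0,0,0,1],[-0.002,0.412,0.62,0,0,0,1],[-0.002,0.412,0.68,0,0,0,1],[-0.002,0.412,0.68,0,0,0,1]]]'

```text
time_s: 21.25
tcp_pos: [0.4047, 0.2982, 0.0552]
tool_rot: [[-1.0, 0.003, -0.003], [0.003, 1.0, -0.004], [0.003, -0.004, -1.0]]
contact_force: [-1.4, -0.1, 0.1]
opening: 0.0856
grip_force: 0.0
```

Request:
play_rows --commands '[[[0,0.015,0.08,0,0,0,1],[0,0.015,0.15,0,0,0,1],[0,0.015,0.19,0,0,0,1],[0,0.015,0.196,0,0,0,1],[0,0.015,0.196,0,0,0,-1],[0,0.015,0.196,0,0,0,-1],[0,0.015,0.196,0,0,0,-1],[0,0.015,0.196,0,0,0,-1]]]'

```text
time_s: 22.05
tcp_pos: [0.4052, 0.3047, 0.0096]
tool_rot: [[-1.0, 0.001, 0.001], [0.001, 1.0, 0.001], [-0.001, 0.001, -1.0]]
contact_force: [-1.8, -3.0, 11.3]
opening: 0.0528
grip_force: 60.3
```

Request:
play_rows --commands '[[[0,0,-0.15,0,0,0,-1],[0,0,-0.35,0,0,0,-1],[0,-0.1,-0.55,0,0,0,-1],[0,-0.3,-0.75,0,0,0,-1],[-0.04,-0.5,-0.86,0,0,0,-1],[-0.06,-0.7,-0.88,0,0,0,-1],[-0.08,-0.9,-0.88,0,0,0,-1],[-0.08,-1,-0.88,0,0,0,-1]]]'

```text
time_s: 22.85
tcp_pos: [0.4246, 0.0584, 0.2294]
tool_rot: [[-1.0, 0.0, 0.003], [0.0, 1.0, 0.001], [-0.003, 0.001, -1.0]]
contact_force: [1.6, -0.0, -0.5]
opening: 0.0526
grip_force: 63.9
```

Request:
play_rows --commands '[[[-0.04,-0.2,0,0,0,0,-1],[-0.08,-0.4,0,0,0,0,-1],[-0.1,-0.6,0,0,0,0,-1],[-0.15,-0.8,0,0,0,0,-1],[-0.2,-1,0,0,0,0,-1],[-0.2,-1,0,0,0,0,-1],[-0.2,-1,0,0,0,0,-1]]]'

```text
time_s: 23.55
tcp_pos: [0.4738, -0.1913, 0.228]
tool_rot: [[-1.0, 0.004, 0.0], [0.004, 1.0, -0.0], [-0.0, -0.0, -1.0]]
contact_force: [-0.3, 1.3, -0.4]
opening: 0.0523
grip_force: 64.0
```

Request:
play_rows --commands '[[[-0.1,-0.2,0,0,0,0,-1],[-0.2,-0.38,0,0,0,0,-1],[-0.27,-0.482,0.05,0,0,0,-1],[-0.27,-0.482,0.2,0,0,0,-1],[-0.27,-0.482,0.35,0,0,0,-1],[-0.27,-0.482,0.5,0,0,0,-1],[-0.27,-0.482,0.6,0,0,0,-1],[-0.27,-0.482,0.6,0,0,0,-1]]]'

```text
time_s: 24.35
tcp_pos: [0.5401, -0.3067, 0.0748]
tool_rot: [[-1.0, -0.002, -0.005], [-0.002, 1.0, 0.004], [0.005, 0.004, -1.0]]
contact_force: [-0.4, 0.4, -1.0]
opening: 0.0526
grip_force: 64.1
```

Request:
play_rows --commands '[[[-0.004,-0.012,0.08,0,0,0,-1],[-0.004,-0.012,0.15,0,0,0,-1],[-0.004,-0.012,0.2,0,0,0,-1],[-0.004,-0.012,0.22,0,0,0,-1],[-0.004,-0.012,0.22,0,0,0,-1],[-0.004,-0.012,0.22,0,0,0,-1]]]'

```text
time_s: 24.95
tcp_pos: [0.5433, -0.3134, 0.0238]
tool_rot: [[-1.0, 0.0, 0.001], [0.0, 1.0, -0.0], [-0.001, -0.0, -1.0]]
contact_force: [-0.1, -1.3, -1.1]
opening: 0.0529
grip_force: 64.1
```

Contact is expected at about 0.0126.

Request:
play_rows --commands '[[[0.004,0,0.02,0,0,0,-1],[0.004,0,0.032,0,0,0,-1],[0.004,0,0.04,0,0,0,-1],[0.004,0,0.044,0,0,0,-1],[0.004,0,0.046,0,0,0,-1],[0.004,0,0.046,0,0,0,-1]]]'

```text
time_s: 25.55
tcp_pos: [0.5415, -0.3134, 0.0127]
tool_rot: [[-1.0, 0.001, 0.0], [0.001, 1.0, -0.0], [-0.0, -0.0, -1.0]]
contact_force: [-5.1, 2.8, 15.4]
opening: 0.0528
grip_force: 65.7
```

Request:
play_rows --commands '[[[0,0,0,0,0,0,0.7],[0,0,0,0,0,0,0.7],[0,0,0,0,0,0,0.7],[0,0,-0.1,0,0,0,0.7],[0,0,-0.25,0,0,0,0.7],[0,0,-0.45,0,0,0,0.7],[0,0,-0.65,0,0,0,1],[0,0,-0.84,0,0,0,1]]]'

```text
time_s: 26.35
tcp_pos: [0.5415, -0.3133, 0.2234]
tool_rot: [[-1.0, 0.0, 0.0], [0.0, 1.0, -0.0], [-0.0, -0.0, -1.0]]
contact_force: [2.1, -0.4, -0.3]
opening: 0.0854
grip_force: 0.0
```

Request:
play_rows --commands '[[[0.4,1,0,0,0,0,1],[0.4,1,0,0,0,0,1],[0.4,1,0,0,0,0,1],[0.4,1,0,0,0,0,1],[0.4,1,0,0,0,0,1],[0.4,1,0,0,0,0,1],[0.4,1,0,0,0,0,1],[0.4,1,0,0,0,0,1]]]'

```text
time_s: 27.15
tcp_pos: [0.4421, -0.0635, 0.2215]
tool_rot: [[-1.0, -0.0, 0.001], [-0.0, 1.0, -0.0], [-0.001, -0.0, -1.0]]
contact_force: [-0.2, -0.3, -0.1]
opening: 0.0857
grip_force: 0.0
```

Request:
play_rows --commands '[[[0,1,0,0,0,0,1],[0,1,0,0,0,0,1],[0,1,0,0,0,0,1],[0,1,0,0,0,0,1],[0,1,0,0,0,0,1],[0,1,0,0,0,0,1],[0,1,0,0,0,0,1]]]'

```text
time_s: 27.85
tcp_pos: [0.4426, 0.1868, 0.2208]
tool_rot: [[-1.0, -0.001, -0.0], [-0.001, 1.0, -0.001], [0.0, -0.001, -1.0]]
contact_force: [-0.5, -0.7, -0.1]
opening: 0.0851
grip_force: 0.0
```

Run:
```python
from h import *
o=get_obs();p=o['tcp_pos'];print(p,o['opening'])
I=get_image('top')[:,:,::-1]
cv2.imwrite('pics/end.png',cv2.resize(I[200:300,385:515],(780,600),interpolation=cv2.INTER_CUBIC))
print(w2px('top',[.5413,-.3128,.025]))
```

```text
[0.44258474 0.1867646  0.22080015] 0.08513842530786461
[458.86691276 234.92930693]
```

View pics/end.png

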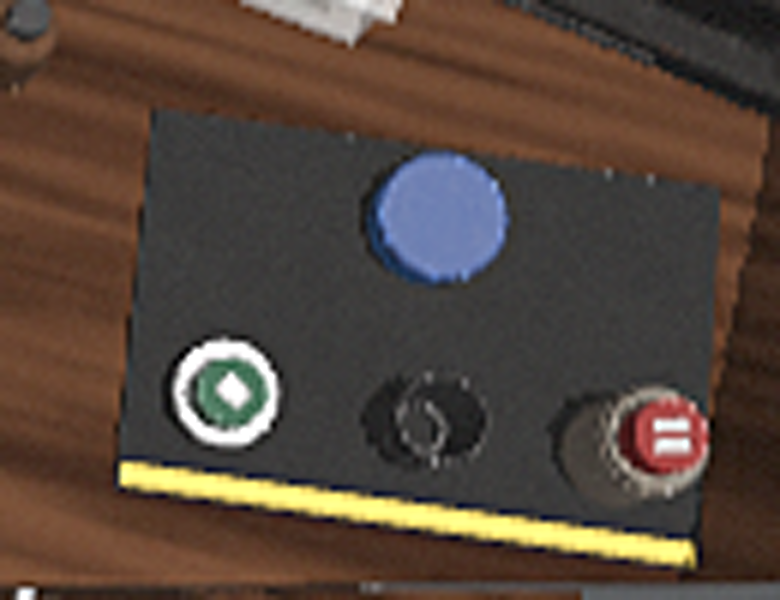

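The tin is at (458.7,236.2) against a predicted (458.9,234.9). Green, red and the loupe are all in place, so I'll hand in the job.

```bash
python3 -c "
from cell import *
print(close_job())"
```

```text
the job is handed in; nothing more can be done
None
```

I handed the job in at about 28 s: green is on the anvil, red on the block, the loupe midway between them and the tin behind it. In the last overhead picture they all sit within about 3 mm of their targets; the hand-in did not return a verdict.

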